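# Load the inked printing block under the press platen

### The arm

A 6-joint arm with a two-finger parallel gripper is mounted at the origin on the work surface. World frame = base frame: x ahead of the robot, y to its left, z up, the work surface at z = 0. Lengths are in m, angles in rad, forces in N, time in s.
With the tool pointing down it reaches from about 0.3 to 0.875 m from the base axis. Payload 6.4 kg.
Tool frame: the origin (TCP) lies midway between the tips of the shut fingers; the grasp point (between the pads) lies 19 mm behind it; x points along the fingers, y is the direction in which the jaws open and shut, and the axes are right-handed (so a half turn about x gives the same grasp; the last joint's range is limited). The gripper opens to 85 mm and grips with 20 to 120 N. Pads are 22 mm wide; open, the fingers measure 114 mm over their backs; the gripper's body (76 mm by 85 mm) begins 54 mm behind the grasp point. The pads swing forward as they close: fully open they stand 13 mm farther back than shut.
Start: joints at [0.934, 0.181, 1.607, -0, 1.354, -0.206], TCP at [0.24, 0.522, 0.231] pointing down, gripper open.
Joint ranges: [-2.99, 2.99], [-0.89, 2.07], [0.3, 2.58], [-1.14, 4.28], [0, 2.63], [-3.12, 3.12]. Speed limits (rad/s): [2.57, 2.57, 3.01, 3.14, 3.14, 3.14].

### API

Orientations are given as a unit quaternion [w, x, y, z].
In Python, from bench import ctrl gives the robot as it stands.
- The arm moves only by the tool step_arm, never from a script. Its argument "motion" is a list of rows, each a list of 7 numbers: the shift along the tool's x, y, z in mm, then the turn, a rotation vector about the tool's x, y, z in degrees, then the closure in counts, from 0 (fully open) to 255 (shut). In form: [[tx, ty, tz, rx, ry, rz, hand], ...]. A call has 1 to 10 rows; each row is the pose to reach, as a shift and turn from the pose commanded when the call began, along the tool's axes at that moment; what a row does not reach only later rows make up. A row lasts 1/8 s, in which the tool goes at most 62.5 mm and 10.7 degrees, less where a joint would pass 70% of its speed; a pose out of reach is approached as far as the arm can. A call with a gripper value outside its range is refused whole. The fingers move at their own pace and stop on an object; the grip force is fixed at half the most. Time passes only in rows, so rows that repeat a pose let the fingers close. It gives the time, the measured TCP pose, the force and the opening at its end, in the units of the state.
- ctrl.get_obs(): the state, without advancing time (a new reading comes with each control period).
- ctrl.camera(name): name is "scene" or "top" or "wrist"; returns (picture, depth): 480x640x3 uint8, red, green, blue; 480x640 float32, m along the optical axis (not along the pixel's ray), 0 where there is no reading.
- ctrl.camera_info(name): a dict with "fx", "fy", "cx", "cy" (pixels), "T" (4x4, takes a point from camera to world coordinates); the wrist camera has in their place "hand_eye" (4x4, takes a point from camera to tool coordinates, whose origin is the TCP and whose axes are the tool frame's). Camera axes: x right, y down, z forward; pixel columns grow to the right and rows downward; lengths in m; the calibration is good to about 2 mm. A picture is of the moment at which its call begins: read the wrist's pose just before it. camera_info takes no time and is no camera call.
- ctrl.hand_in(): hands the job in, once; it reports no verdict.
The state is a dict: "time_s": time; "q": joint angles; "dq": joint speeds; "joint_efforts": joint torques, N m; "eef_pos": TCP position; "eef_rot": TCP orientation; "wrist_force": force on the tool from outside, world axes, zero at the start; "torque": the same for the moment, N m; "opening": opening from 0.0 (shut) to 1.0 (fully open).
Only numpy, scipy, OpenCV 4.12 (cv2) and the standard library are available. Lean on these libraries where they do the work, as an engineer would, in place of code of your own. Each camera call takes 0.05 s, during which the arm holds its last target. There are 200 camera calls.

### The job

Load the printing block into the press: push it with the fingertips, on its bare wood only, until one long side lies against the side lay and its leading end is home against the back lay under the platen, square in that corner. Slide it flat on the bed without lifting or tipping it: its wet inked face must touch neither the platen nor the robot. Do not disturb the jar, roller, brush and small stamp block, and finish with the hand clear.

Things in the scene. Friction and masses are not known exactly. Their poses are not given: they have to be found in the camera images.
- press: green bench screw press for relief printing, fixed on the table, yaw varies. Origin: on the table (z 0) under its screw. x points the way the block slides in (open front at -x), y across, z up. In its frame, mm: steel bed, top z 45, x -370 to 110, y -130 to 130; base below it x -110 to 110, y -175 to 175.
- side_lay (a point): point on the side lay: aluminium strip on the bed along its +y side, 14 wide, 10 high; guiding face (towards -y) at y 55, x -345 to 85 in the press's frame. The point is on that face's top edge at x -200, z 55. Axes as the press.
- back_lay (a point): point on the back lay: the same kind of strip across the bed behind the platen, 10 high; stop face (towards -x) at x 74, y -90 to 55 in the press's frame. The point is on that face's top edge at y 0, z 55. Axes as the press.
- crosshead (a point): centre of the crosshead's top, x 0, y 0, z 198 in the press's frame: green beam x -28 to 28, y -170 to 170, z 162 to 198, on two steel columns of radius 14 (foot 24) at y -148 and 148. Over it the screw head and a cross bar along y, 224 long, up to z 276. All fixed.
- platen: dark steel platen 150 x 240 x 17 faced below with 3 of white card, fixed, over x -75 to 75, y -120 to 120 of the press's frame, x -32 to 32 up to z 113 with its boss. Origin: centre of its underside, 75 above the table, 30 above the bed; axes as the press.
- block: plywood board 184 (its x) x 110 (y) x 20, about 0.34 kg, loose and face up on the bed before the platen, +x end leading, up to 0.2 rad askew, off the side lay. With its inked face 24 high: 6 free under the platen. Origin: centre of underside. Slides with 1 to 6 N. Home: origin at x -18, y 0, z 45 in the press's frame, against both lays; its bare rear sticks out 35 before the platen.
- face: the inked linoleum relief, 136 x 96 x 4, glued on the block's top and carried by it; black ink lines on a brown sheet. It starts 6 behind the block's leading end and 7 in from each long side, leaving 42 of bare wood at the rear. Origin: centre of its underside, at x 18, y 0, z 20 in the block's frame.
- ink_jar: glass jar with a black lid, diameter 58, 58 high, on the table beside the press, on the robot's side. Origin: centre of its underside.
- brayer: ink roller lying on the table beyond the front end of the press's bed: black roller diameter 32, 60 long, wire frame and a wooden handle; 151 long in all, 32 high. Origin: on the table under the roller's middle; the handle points along its -x.
- brush: flat brush with a round wooden handle lying on the table to the left, 184 long, 12 high. Origin: on the table, under about its middle; bristles along its +x.
- stamp_block: small plywood stamp block 62 x 42 x 24 on the table between robot and bed. Origin: centre of its underside.

How it is judged:
At the end, for the whole second after the job is handed in: The block lies flat and still on the bed, its leading end within 4 mm of the back lay and its long side within 4 mm of the side lay, square to the press within 0.035 rad (2 degrees) (x of block in the frame of press between -0.022 and -0.014 m and y of block in the frame of press between -0.004 and 0.004 m and z of block in the frame of press between 0.042 and 0.048 m and angle between the x axis of block and the x axis of press, either way round below 0.035 rad and angle between block's own z axis and vertical below 0.02 rad and linear speed of block below 0.01 m/s); the robot touches nothing.
It fails at once if the block is lifted off the bed (z of block in the frame of press above 0.0525 m).
It fails at once if the block is tipped (more than 0.07 rad, 4 degrees) (angle between block's own z axis and vertical above 0.07 rad).
It fails at once if the inked face or block touches the platen (contact force between block and platen above 0.5 N).
It fails at once if the robot touches the inked face (contact force between any of the fingers, the arm and face above 0.5 N).
It fails at once if the jar, roller, brush or small stamp block is disturbed (moved more than 15 mm) (distance of any of ink_jar, brayer, brush, stamp_block from where it was at the start of the episode above 0.015 m).
It also fails if it takes over 51 s, if anything falls off the work surface, if the arm or the gripper's body presses on something with over 40 N, if the wrist force passes 120 N, or if a joint passes its speed limit or range.

## Working session

There is one attempt and no reset: what is moved stays moved. The work goes in short steps, Python scripts to look and compute and a tool call to move; the robot and the scene stay as the last step left them, time stands still between calls to the robot, and variables do not carry over. Pictures are saved under pics/ and viewed, about 8 in all and at most 12, crops included, and the job is handed in when it is done.

Besides the shell and the picture viewer there is one more tool, called in YAML: its name, and indented under it one key for each argument. step_arm: Moves the arm, as the interface text tells. Its arguments: {"type":"object","properties":{"motion":{"type":"array","items":{"type":"array","items":{"type":"number"}}}},"required":["motion"]}

```bash
ls; mkdir -p pics
python3 - <<'E'
from bench import ctrl
import cv2,numpy as np
for n in("scene","top"):
    p,d=ctrl.camera(n); cv2.imwrite(f"pics/{n}0.png",p[:,:,::-1]); np.savez(f"{n}0.npz",p=p,d=d)
    print(n,{k:np.round(v,4).tolist() for k,v in ctrl.camera_info(n).items()})
print(ctrl.camera_info("wrist"))
print(ctrl.get_obs())
E
```

```text
pics
scene {'fx': 496.5067, 'fy': 496.5067, 'cx': 320.6994, 'cy': 239.4553, 'T': [[-0.5542, 0.5153, -0.6537, 1.2803], [0.8323, 0.3376, -0.4396, 0.6215], [-0.0058, -0.7877, -0.616, 0.8395], [0.0, 0.0, 0.0, 1.0]]}
top {'fx': 477.2673, 'fy': 477.2673, 'cx': 321.0347, 'cy': 248.708, 'T': [[-0.0209, -0.9977, 0.0639, 0.4593], [-0.9997, 0.0214, 0.0067, 0.0968], [-0.0081, -0.0638, -0.9979, 1.054], [0.0, 0.0, 0.0, 1.0]]}
{'fx': 382.607122809483, 'fy': 382.607122809483, 'cx': 315.74847651194807, 'cy': 238.69518202461552, 'hand_eye': array([[-1.12845006e-04, -3.12610190e-01,  9.49881496e-01,
        -1.41963948e-01],
       [ 9.99999940e-01, -3.46704995e-04,  4.69688550e-06,
         2.86756481e-04],
       [ 3.27860365e-04,  9.49881440e-01,  3.12610210e-01,
        -7.87148700e-02],
       [ 0.00000000e+00,  0.00000000e+00,  0.00000000e+00,
         1.00000000e+00]])}
{'time_s': 0.1, 'q': array([ 9.33664792e-01,  1.81449531e-01,  1.60791211e+00,  7.27796996e-07,
        1.35385169e+00, -2.06291036e-01]), 'dq': array([-0.00072955, -0.00162767, -0.00137808, -0.00035864, -0.00090703,
       -0.00123585]), 'joint_efforts': array([-1.17842344e-03, -4.45875764e+01, -3.52240920e+01, -3.40534325e-04,
        4.09102184e-03, -5.52603552e-06]), 'eef_pos': array([0.23980732, 0.52204192, 0.23048197]), 'eef_rot': array([ 0.69052817,  0.15062703,  0.69099771, -0.15167242]), 'wrist_force': array([-0.32037903, -1.09047492, -0.02625811]), 'torque': array([ 0.02764289,  0.04807647, -0.071438  ]), 'opening': 0.9988534288696337}
```

View pics/top0.png

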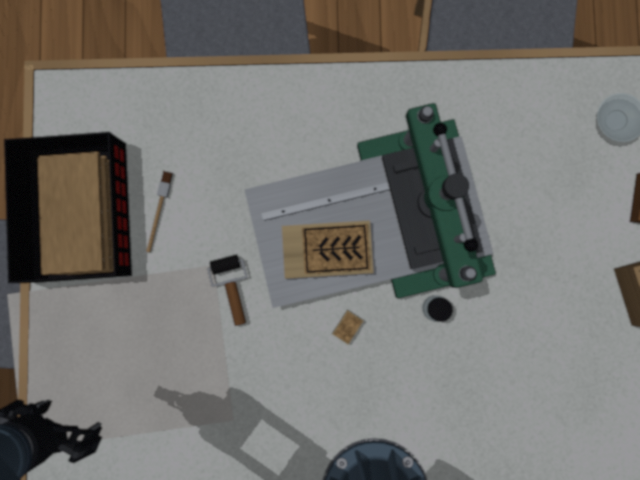

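View pics/scene0.png

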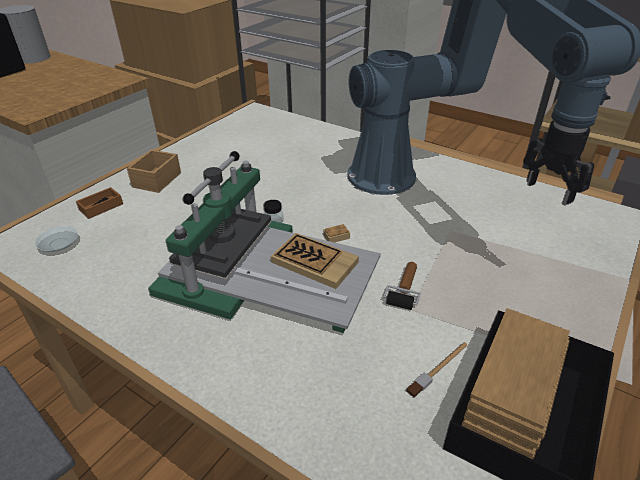

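The top view shows the press with its x axis pointing image-right and slightly up. The side lay strip runs from (263,216) to (388,187), the block spans about (284–373, 223–278), and the stamp is at (348,326), the jar at (440,309) and the brayer at (228,270). The scene view agrees. Next I'll measure.

```bash
cat > h.py <<'E'
import numpy as np,cv2
from scipy.spatial.transform import Rotation as R
from bench import ctrl
def ray(uv,z,info,T):
    uv=np.atleast_2d(uv).astype(float)
    d=np.c_[(uv[:,0]-info["cx"])/info["fx"],(uv[:,1]-info["cy"])/info["fy"],np.ones(len(uv))]@T[:3,:3].T
    return T[:3,3]+d*((z-T[2,3])/d[:,2])[:,None]
def pose(o):
    T=np.eye(4);w,x,y,z=o["eef_rot"];T[:3,:3]=R.from_quat([x,y,z,w]).as_matrix();T[:3,3]=o["eef_pos"];return T
def big(m,k=0):
    cs,_=cv2.findContours(m.astype(np.uint8),cv2.RETR_EXTERNAL,cv2.CHAIN_APPROX_NONE)
    return sorted(cs,key=cv2.contourArea)[::-1][k]
E
python3 - <<'E'
from h import *
f=np.load("top0.npz");p,d=f["p"],f["d"];i=ctrl.camera_info("top");T=np.array(i["T"])
hsv=cv2.cvtColor(p,cv2.COLOR_RGB2HSV)
for n,(u,v) in dict(lay=(300,208),bed=(280,240),bed2=(320,300),table=(220,150),wood=(295,260),face=(312,268),bare=(370,230)).items(): print(n,p[v,u],hsv[v,u],d[v,u])
roi=np.zeros(p.shape[:2],bool);roi[150:320,240:405]=1
wood=roi&(hsv[...,1]>70)&(hsv[...,0]<30)
wood[300:]=0
c=big(wood);r=cv2.minAreaRect(c);b=cv2.boxPoints(r);print("block px",r);W=ray(b,.065,i,T);print(W.round(4));print(np.linalg.norm(np.diff(W,axis=0),axis=1))
print(p[205:215,300]); print(p[180:190,330:331].tolist(),p[240,240:270].tolist())
T0=pose(ctrl.get_obs());print(T0.round(3))
E
```

```text
lay [142 146 152] [108  17 152] 1.0063173
bed [120 123 128] [109  16 128] 1.0099398
bed2 [130 132 131] [ 75   4 132] 1.0493225
table [143 146 144] [ 70   5 146] 1.070896
wood [123 109  83] [ 20  83 123] 0.9862949
face [120  96  66] [ 17 115 120] 0.9827818
bare [105  97  84] [ 19  51 105] 0.9925835
block px ((327.0951232910156, 249.2479248046875), (51.0717658996582, 86.52418518066406), 86.36705780029297)
[[ 0.5707  0.1832  0.065 ]
 [ 0.5782  0.0031  0.065 ]
 [ 0.4721 -0.0007  0.065 ]
 [ 0.4645  0.1782  0.065 ]]
[0.18025165 0.10620418 0.17901608]
[[141 145 151]
 [142 146 152]
 [143 147 153]
 [142 146 152]
 [136 140 146]
 [121 124 130]
 [105 108 113]
 [107 110 115]
 [114 117 122]
 [117 120 125]]
[[[116, 119, 124]], [[115, 118, 124]], [[116, 119, 124]], [[116, 119, 124]], [[115, 119, 124]], [[115, 118, 123]], [[115, 118, 123]], [[115, 119, 123]], [[115, 118, 123]], [[115, 118, 123]]] [[145, 148, 147], [144, 146, 145], [142, 145, 144], [142, 144, 144], [143, 146, 145], [145, 148, 147], [148, 150, 150], [147, 149, 149], [145, 148, 147], [144, 147, 145], [144, 147, 146], [145, 148, 147], [145, 149, 148], [146, 149, 148], [144, 147, 147], [140, 143, 143], [132, 135, 137], [124, 127, 132], [120, 124, 129], [119, 122, 128], [119, 123, 127], [118, 121, 127], [119, 122, 127], [118, 121, 127], [118, 121, 126], [118, 121, 127], [118, 121, 126], [118, 122, 127], [118, 122, 127], [119, 122, 127]]
[[-0.001  0.418  0.909  0.24 ]
 [-0.001  0.909 -0.418  0.522]
 [-1.    -0.002 -0.     0.23 ]
 [ 0.     0.     0.     1.   ]]
```

Run:
```python
from h import *
f=np.load("top0.npz");p,d=f["p"],f["d"];i=ctrl.camera_info("top");T=np.array(i["T"])
g=cv2.cvtColor(p,cv2.COLOR_RGB2GRAY)
m=np.zeros(g.shape,bool);m[180:222,258:382]=1
m&=g>133
c=big(m);r=cv2.minAreaRect(c);b=cv2.boxPoints(r);W=ray(b,.055,i,T);print("strip",r,W.round(4).tolist())
# guiding (lower) edge: subpixel along columns
pts=[]
for u in range(272,380,3):
    vc=215.5-(u-263)*.2325
    v=np.arange(int(vc)-2,int(vc)+9);gr=np.diff(cv2.GaussianBlur(g,(3,3),0)[v,u].astype(float));k=gr.argmin()
    pts.append([u,v[k]+.5])
E=ray(pts,.055,i,T)[:,:2];vx,vy,x0,y0=cv2.fitLine(E.astype(np.float32),cv2.DIST_HUBER,0,.001,.001).ravel()
if vy>0:vx,vy=-vx,-vy
print("edge dir",vx,vy,"pt",x0,y0,"res",np.abs((E-[x0,y0])@[-vy,vx]).max())
# bed front edge rows
pts=[]
for vv in range(200,298,3):
    uc=249+(vv-190)*28/117.
    u=np.arange(int(uc)-7,int(uc)+9);gr=np.diff(g[vv,u].astype(float));k=gr.argmin();pts.append([u[k]+.5,vv])
F=ray(pts,.045,i,T)[:,:2];fx,fy,f0,f1=cv2.fitLine(F.astype(np.float32),cv2.DIST_HUBER,0,.001,.001).ravel()
print("front",fx,fy,f0,f1,np.abs((F-[f0,f1])@[-fy,fx]).max())
ex=np.array([vx,vy]);ey=np.array([-vy,vx])
O=ey*(ey@[x0,y0]-.055)+ex*(ex@[f0,f1]+.370)
print("press O",O,"yaw",np.arctan2(vy,vx))
print("strip box in press",[(np.r_[ex@(w[:2]-O),ey@(w[:2]-O)]).round(4).tolist() for w in W])
B=np.array([.5214,.091]);print("block",ex@(B-O),ey@(B-O))
for n,uv in dict(stamp=(348,326),jar=(440,309),brayer=(228,270),handle=(238,323)).items():
    w=ray(uv,.02,i,T)[0];print(n,w.round(3),ex@(w[:2]-O),ey@(w[:2]-O))
```

```text
strip ((294.0940856933594, 207.82566833496094), (6.066700458526611, 66.70425415039062), 76.37300109863281) [[0.602, 0.2287, 0.055], [0.6324, 0.0912, 0.055], [0.6198, 0.0885, 0.055], [0.5894, 0.2258, 0.055]]
edge dir 0.22012047 -0.9754727 pt 0.62094617 0.0815053 res 0.008853156952280264
front 0.97643083 0.2158305 0.516896 0.2353212 0.0014123772868596405
press O [ 0.6106707  -0.12282138] yaw -1.3488584
strip box in press [[-0.3448, 0.0689], [-0.204, 0.0683], [-0.2041, 0.0554], [-0.3448, 0.056]]
block -0.2282272180049578 -0.04001465314073289
stamp [0.358 0.049 0.02 ] -0.2236020449162538 -0.20862494825920888
jar [ 0.39  -0.149  0.02 ] -0.022869079166112735 -0.22086473537520585
brayer [0.484 0.306 0.02 ] -0.4467192593586409 -0.029490131432588017
handle [0.369 0.286 0.02 ] -0.4518290829174381 -0.14567251163321676
```

step_arm:
  motion:
    - [30,-341,349,-37.3,0,0,0]
    - [30,-341,349,-37.3,0,0,0]
    - [30,-341,349,-37.3,0,0,0]
    - [30,-341,349,-37.3,0,0,0]
    - [30,-341,349,-37.3,0,0,0]
    - [30,-341,349,-37.3,0,0,0]
    - [30,-341,349,-37.3,0,0,0]
    - [30,-341,349,-37.3,0,0,0]
    - [30,-341,349,-37.3,0,0,0]
    - [30,-341,349,-37.3,0,0,0]

```text
time_s: 1.35
eef_pos: [0.4145, 0.0669, 0.2009]
eef_rot: [0.703, -0.077, 0.703, 0.077]
wrist_force: [-1.1, -0.1, -0.1]
opening: 0.996
```

```bash
cat >> h.py <<'E'
O=np.array([.6107,-.1228]);YAW=-1.351
ex=np.array([np.cos(YAW),np.sin(YAW)]);ey=np.array([-ex[1],ex[0]])
def P(w): w=np.atleast_2d(w)[:,:2]-O; return np.c_[w@ex,w@ey]
def toolmove(px,py,z,zyaw):
    """tool shift mm and rx deg to reach press (px,py) m, height z, tool z axis at press angle zyaw rad"""
    T=pose(ctrl.get_obs());w=np.r_[O+ex*px+ey*py,z];t=T[:3,:3].T@(w-T[:3,3])*1000
    a=YAW+zyaw;zc=np.array([np.cos(a),np.sin(a),0]);xc=np.array([0,0,-1.]);G=np.c_[xc,np.cross(zc,xc),zc]
    return t.round(1),np.degrees(R.from_matrix(T[:3,:3].T@G).as_rotvec()).round(2)
def wrist(name):
    o=ctrl.get_obs();p,d=ctrl.camera("wrist");i=ctrl.camera_info("wrist");cv2.imwrite(f"pics/{name}.png",p[:,:,::-1])
    return p,d,i,pose(o)@i["hand_eye"],o
E
python3 - <<'E'
from h import *
p,d,i,T,o=wrist("w1");np.savez("w1.npz",p=p,d=d,T=T)
print(o["time_s"],o["eef_pos"],P(o["eef_pos"]),o["q"],o["wrist_force"])
v,u=np.mgrid[:480,:640];H=np.array(i["hand_eye"])
c=np.stack([(u-i["cx"])/i["fx"]*d,(v-i["cy"])/i["fy"]*d,d,np.ones_like(d)],-1)@H.T
m=(d>0)&(d<.2);t=c[m];print("near pts tool x max",np.percentile(t[:,0],[50,90,99,100]))
for s in(-1,1):
    q=t[(t[:,1]*s>0)];k=q[q[:,0]>q[:,0].max()-.006];print("tip",s,k.min(0).round(4),k.max(0).round(4),len(k))
print(toolmove(-.228,-.150,.05,np.pi/2))
E
```

```text
1.35 [0.414464   0.06688728 0.20093386] [[-0.22790926 -0.15015725]] [-1.24760151e-01 -1.52179237e-01  2.00796608e+00  4.63687153e-04
  1.28694065e+00 -1.91426267e+00] [-1.10350847 -0.1488562  -0.13960002]
near pts tool x max [-0.06958237 -0.03952562 -0.0180038  -0.01183548]
tip -1 [-0.0178 -0.0503 -0.0102  1.    ] [-0.0118 -0.043   0.0122  1.    ] 243
tip 1 [-0.0179  0.0415 -0.0101  1.    ] [-0.0119  0.0484  0.0123  1.    ] 259
(array([151. ,  -0.8,   0.3]), array([ 0.03, -0.04, -0.04]))
```

View pics/w1.png

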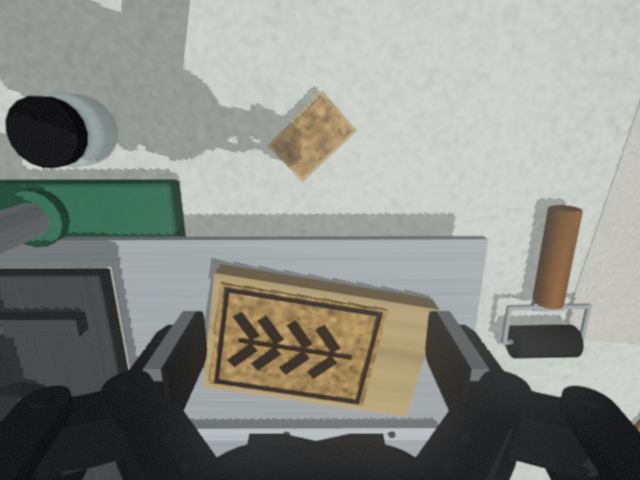

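The wrist view puts the finger tips about 12 mm behind the TCP, at y ±43–50 and z ±11 in the tool frame. The block is at about (205–437, 262–415) and askew, and the stamp at (312,135) is clear of my path. Next I descend beside the block.

step_arm:
  motion:
    - [60,0,0,0,0,0,0]
    - [120,0,0,0,0,0,0]
    - [150,0,0,0,0,0,0]
    - [161,-1,0,0,0,0,0]
    - [161,-1,10,0,0,0,0]
    - [161,-1,20,0,0,0,0]
    - [161,-1,27,0,0,0,0]
    - [161,-1,32,0,0,0,0]
    - [161,-1,36,0,0,0,0]
    - [161,-1,40,0,0,0,0]

```text
time_s: 2.65
eef_pos: [0.4537, 0.0745, 0.0401]
eef_rot: [0.702, -0.078, 0.703, 0.078]
wrist_force: [-2.6, -1.5, 0.7]
opening: 1.0
```

Run:
```python
from h import *
o=ctrl.get_obs();print(P(o["eef_pos"]),o["eef_pos"],o["wrist_force"],toolmove(-.228,-.066,.039,np.pi/2))
```

```text
[[-0.22680879 -0.11021632]] [0.45368396 0.07452163 0.04014969] [-2.62226639 -1.45640151  0.69935747] (array([ 1.1,  1.2, 44.2]), array([ 0.01, -0.07, -0.  ]))
```

step_arm:
  motion:
    - [0,0,5,0,0,0,0]
    - [0,0,10,0,0,0,0]
    - [0,0,15,0,0,0,0]
    - [0,0,20,0,0,0,0]
    - [0,0,25,0,0,0,0]
    - [0,0,29,0,0,0,0]
    - [0,0,33,0,0,0,0]
    - [0,0,36,0,0,0,0]
    - [0,0,39,0,0,0,0]
    - [0,0,41,0,0,0,0]

```text
time_s: 3.9
eef_pos: [0.4942, 0.0837, 0.0402]
eef_rot: [0.703, -0.078, 0.703, 0.078]
wrist_force: [-3.1, -1.1, 1.0]
opening: 1.004
```

step_arm:
  motion:
    - [0,0,1,0,0,0,0]
    - [0,0,2,0,0,0,0]
    - [0,0,3,0,0,0,0]
    - [0,0,3,0,0,0,0]

```text
time_s: 4.4
eef_pos: [0.4952, 0.0839, 0.0402]
eef_rot: [0.701, -0.078, 0.704, 0.078]
wrist_force: [-8.5, -4.1, 7.9]
opening: 1.003
```

Run:
```python
from h import *
o=ctrl.get_obs();print(P(o["eef_pos"]),o["wrist_force"])
p,d=ctrl.camera("top");cv2.imwrite("pics/top1.png",cv2.resize(p[150:330,230:430,::-1],None,fx=4,fy=4*.83,interpolation=cv2.INTER_CUBIC))
```

```text
[[-0.2268946  -0.06766262]] [-8.50177835 -4.12852972  7.87535748]
```

View pics/top1.png

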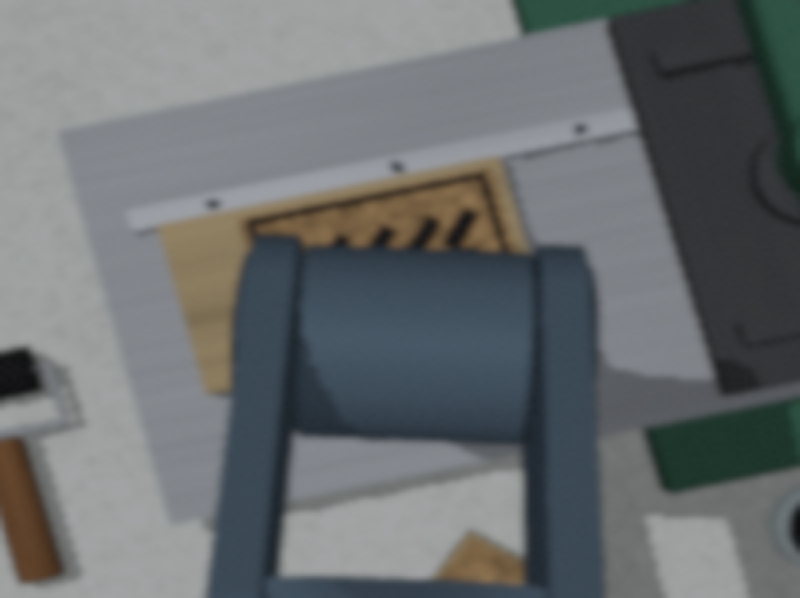

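The crop shows the block flat along the side lay, with about 9 N of side force. I'll retract, lift and turn to get behind it.

step_arm:
  motion:
    - [0,0,-8,0,0,0,0]
    - [0,0,-25,0,0,0,0]
    - [-50,0,-30,0,0,0,90]
    - [-110,0,-30,0,0,0,90]
    - [-120,60,-10,10,0,0,90]
    - [-120,110,30,20,0,0,90]
    - [-120,123,68,30,0,0,90]
    - [-120,123,68,40,0,0,90]
    - [-120,123,68,50,0,0,90]
    - [-120,123,68,60,0,0,90]

```text
time_s: 5.7
eef_pos: [0.5369, 0.2195, 0.1603]
eef_rot: [0.647, 0.286, 0.646, -0.286]
wrist_force: [0.4, -0.1, 0.1]
opening: 0.646
```

step_arm:
  motion:
    - [0,0,0,10,0,0,90]
    - [0,0,0,20,0,0,90]
    - [0,0,0,30,0,0,90]
    - [0,0,0,30,0,0,90]
    - [0,0,0,30,0,0,90]

```text
time_s: 6.32
eef_pos: [0.5367, 0.2192, 0.1604]
eef_rot: [0.553, 0.441, 0.553, -0.441]
wrist_force: [0.6, -0.1, -0.9]
opening: 0.645
```

Run:
```python
from h import *
p,d,i,T,o=wrist("w2");np.savez("w2.npz",p=p,d=d,T=T)
print(o["time_s"],o["eef_pos"],P(o["eef_pos"]),o["q"],o["wrist_force"],o["opening"])
v,u=np.mgrid[:480,:640];H=np.array(i["hand_eye"])
c=np.stack([(u-i["cx"])/i["fx"]*d,(v-i["cy"])/i["fy"]*d,d,np.ones_like(d)],-1)@H.T
m=(d>0)&(d<.16);t=c[m]
for s in(-1,1):
    q=t[(t[:,1]*s>0)];k=q[q[:,0]>q[:,0].max()-.006];print("tip",s,k.min(0).round(4),k.max(0).round(4),len(k))
print(toolmove(-.350,-.002,.05,0))
```

```text
6.325 [0.53668006 0.21918567 0.1604046 ] [[-0.34989676  0.00232426]] [ 1.83051157e-01  2.62500014e-01  1.65950230e+00  1.05264644e-04
  1.21889548e+00 -4.04947768e-02] [ 0.60487717 -0.09811587 -0.85765702] 0.6453735268147639
tip -1 [-0.0089 -0.0328 -0.0108  1.    ] [-0.0029 -0.0259  0.0118  1.    ] 165
tip 1 [-0.0087  0.0286 -0.0107  1.    ] [-0.0027  0.0354  0.0115  1.    ] 156
(array([ 1.104e+02, -4.400e+00, -1.000e-01]), array([ 0.18, -0.  , -0.03]))
```

View pics/w2.png

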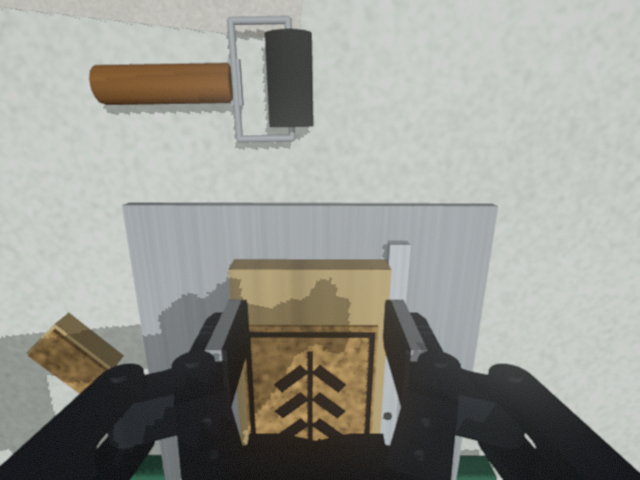

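The wrist view shows the block square against the lay. Its rear edge is at row ~268 (cols 230–390), its +y side meets the strip at col ~390, and the bed front edge is at row 205 (cols 124–495).

Run:
```python
from h import *
f=np.load("w2.npz");T=f["T"];i=ctrl.camera_info("wrist")
g=cv2.cvtColor(f["p"],cv2.COLOR_RGB2GRAY).astype(int)
print(g[256:276,300].tolist(),g[200:210,300].tolist(),g[290,380:415].tolist(),g[260,380:415].tolist())
for n,uv,z in(("rear top L,R",[(231,269),(390,269)],.065),("bed front",[(124.5,204.5),(495,205)],.045),("lay top guiding",[(391,290),(389,255)],.055),("lay end",[(398,242)],.055)):
    print(n,P(ray(uv,z,i,T)).round(4).tolist())
```

```text
[167, 168, 162, 130, 105, 98, 99, 102, 102, 101, 98, 99, 99, 114, 136, 144, 145, 145, 145, 143] [197, 191, 168, 136, 123, 134, 161, 168, 168, 168] [166, 166, 166, 165, 165, 167, 168, 167, 167, 171, 183, 187, 188, 187, 188, 189, 190, 192, 190, 188, 186, 185, 185, 189, 190, 191, 183, 171, 164, 163, 164, 166, 166, 165, 165] [116, 119, 119, 117, 113, 108, 105, 108, 130, 174, 188, 191, 191, 189, 189, 188, 189, 189, 191, 192, 191, 190, 186, 185, 185, 188, 188, 193, 190, 180, 169, 165, 167, 167, 169]
rear top L,R [[-0.3298, -0.053], [-0.3301, 0.0536]]
bed front [[-0.3691, -0.1278], [-0.3696, 0.1271]]
lay top guiding [[-0.3098, 0.0575], [-0.3364, 0.0544]]
lay end [[-0.3459, 0.06]]
```

step_arm:
  motion:
    - [50,-4,0,0.2,0,0,90]
    - [95,-4,0,0.2,0,0,90]
    - [112,-4,0,0.2,0,0,90]
    - [112,-4,0,0.2,0,0,90]

```text
time_s: 6.88
eef_pos: [0.5321, 0.2182, 0.0476]
eef_rot: [0.551, 0.442, 0.552, -0.443]
wrist_force: [0.6, 0.1, 0.1]
opening: 0.647
```

step_arm:
  motion:
    - [0,0,6,0,0,0,90]
    - [0,0,10,0,0,0,90]
    - [0,0,16,0,0,0,90]
    - [0,0,23,0,0,0,90]
    - [0,0,31,0,0,0,90]
    - [0,0,39,0,0,0,90]
    - [0,0,47,0,0,0,90]
    - [0,0,55,0,0,0,90]
    - [0,0,63,0,0,0,90]
    - [0,0,70,0,0,0,90]

```text
time_s: 8.12
eef_pos: [0.5477, 0.1493, 0.0482]
eef_rot: [0.551, 0.443, 0.551, -0.443]
wrist_force: [-0.8, 3.9, 2.9]
opening: 0.646
```

Run:
```python
from h import *
p,d,i,T,o=wrist("w3");np.savez("w3.npz",p=p,d=d,T=T)
print(P(o["eef_pos"]),o["eef_pos"][2],o["wrist_force"],toolmove(-.1215,-.002,.048,0))
```

```text
[[-0.27932294 -0.00219916]] 0.048171101730057564 [-0.75143227  3.86598675  2.85250716] (array([  0.3,   0.7, 157. ]), array([-0.2 ,  0.04,  0.01]))
```

View pics/w3.png

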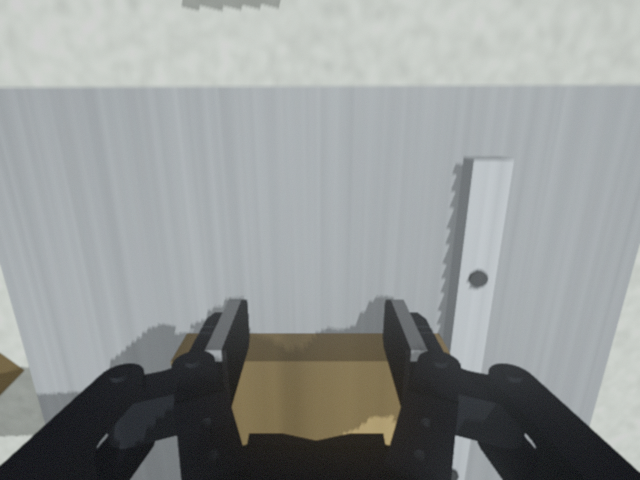

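Both fingertips are on the bare rear end (edge at row ~335) and the block is still along the lay. I'll keep pushing.

step_arm:
  motion:
    - [0,0,6,0,0,0,90]
    - [0,0,14,0,0,0,90]
    - [0,0,22,0,0,0,90]
    - [0,0,30,0,0,0,90]
    - [0,0,38,0,0,0,90]
    - [0,0,46,0,0,0,90]
    - [0,0,54,0,0,0,90]
    - [0,0,62,0,0,0,90]
    - [0,0,70,0,0,0,90]
    - [0,0,77,0,0,0,90]

```text
time_s: 9.43
eef_pos: [0.5642, 0.0741, 0.0481]
eef_rot: [0.551, 0.443, 0.551, -0.443]
wrist_force: [-0.7, 1.2, -0.8]
opening: 0.647
```

step_arm:
  motion:
    - [0,0,7,0,0,0,90]
    - [0,0,14,0,0,0,90]
    - [0,0,22,0,0,0,90]
    - [0,0,30,0,0,0,90]
    - [0,0,38,0,0,0,90]
    - [0,0,46,0,0,0,90]
    - [0,0,53,0,0,0,90]
    - [0,0,60,0,0,0,90]
    - [0,0,65,0,0,0,90]
    - [0,0,69,0,0,0,90]

```text
time_s: 10.68
eef_pos: [0.5791, 0.0071, 0.0483]
eef_rot: [0.551, 0.443, 0.551, -0.443]
wrist_force: [0.2, 1.5, -0.7]
opening: 0.645
```

Run:
```python
from h import *
p,d,i,T,o=wrist("w4");np.savez("w4.npz",p=p,d=d,T=T)
print(o["time_s"],P(o["eef_pos"]),o["eef_pos"][2],o["wrist_force"],toolmove(-.1215,-.002,.048,0))
```

```text
10.675 [[-0.13364684 -0.00251954]] 0.04831837599095041 [ 0.24480359  1.46124563 -0.69426803] (array([ 0.3,  0.5, 11.7]), array([-0.19,  0.02, -0.01]))
```

View pics/w4.png

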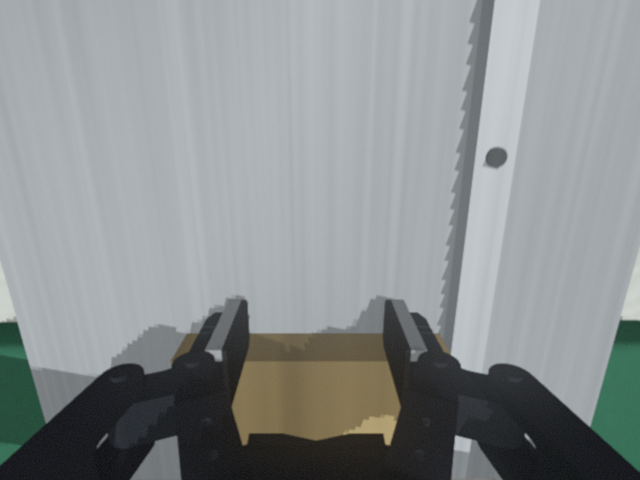

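The block is still square, with its right edge near the lay. Now the final approach, slowly, until the force rises.

step_arm:
  motion:
    - [0,0,3,0,0,0,90]
    - [0,0,6,0,0,0,90]
    - [0,0,8,0,0,0,90]
    - [0,0,10,0,0,0,90]
    - [0,0,11,0,0,0,90]
    - [0,0,12,0,0,0,90]
    - [0,0,12,0,0,0,90]

```text
time_s: 11.6
eef_pos: [0.5817, -0.0045, 0.0483]
eef_rot: [0.551, 0.443, 0.551, -0.443]
wrist_force: [-0.1, 2.1, 1.5]
opening: 0.648
```

step_arm:
  motion:
    - [0,0,1,0,0,0,90]
    - [0,0,2,0,0,0,90]
    - [0,0,2,0,0,0,90]

```text
time_s: 11.98
eef_pos: [0.5819, -0.0057, 0.0484]
eef_rot: [0.551, 0.443, 0.551, -0.443]
wrist_force: [-1.3, 6.0, 2.0]
opening: 0.652
```

Run:
```python
from h import *
o=ctrl.get_obs()
print(o["time_s"],P(o["eef_pos"]),o["eef_pos"][2],o["wrist_force"],o["torque"])
```

```text
11.975 [[-0.12053985 -0.00254074]] 0.04835541707811793 [-1.28946762  5.98945762  2.0097674 ] [0.81967126 0.15107385 0.06320693]
```

step_arm:
  motion:
    - [0,0,1,0,0,0,90]
    - [0,0,2,0,0,0,90]
    - [0,0,2,0,0,0,90]

```text
time_s: 12.35
eef_pos: [0.5819, -0.0058, 0.0483]
eef_rot: [0.55, 0.444, 0.552, -0.442]
wrist_force: [-3.3, 12.1, 5.5]
opening: 0.649
```

Run:
```python
from h import *
o=ctrl.get_obs()
print(o["time_s"],P(o["eef_pos"]),o["eef_pos"][2],o["wrist_force"],o["torque"])
```

```text
12.35 [[-0.12043512 -0.00262877]] 0.04834112091961221 [-3.2538131  12.14097547  5.46354642] [2.00811298 0.34340721 0.0949501 ]
```

The arm has stalled against the back lay at 12 N. I'll back off, lift and check.

step_arm:
  motion:
    - [0,0,-6,0,0,0,90]
    - [0,0,-25,0,0,0,90]
    - [0,0,-60,0,0,0,90]
    - [-40,0,-90,0,0,0,90]
    - [-80,0,-110,0,0,0,90]
    - [-80,0,-110,0,0,0,90]
    - [-80,0,-110,0,0,0,90]

```text
time_s: 13.22
eef_pos: [0.5584, 0.0994, 0.1279]
eef_rot: [0.551, 0.443, 0.551, -0.443]
wrist_force: [0.4, -0.2, 0.4]
opening: 0.646
```

Run:
```python
from h import *
p,d,i,T,o=wrist("w5");np.savez("w5.npz",p=p,d=d,T=T)
print(o["time_s"],P(o["eef_pos"]),o["eef_pos"][2],o["wrist_force"])
```

```text
13.225 [[-0.22825911 -0.00262268]] 0.12789901298615286 [ 0.43560498 -0.1679972   0.44145898]
```

View pics/w5.png

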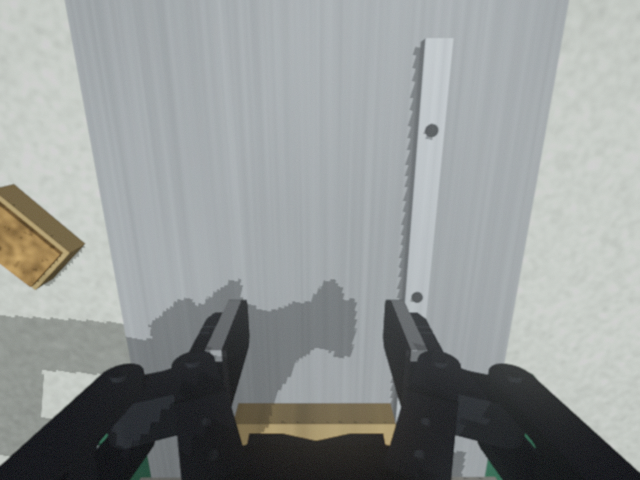

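The rear edge at row ~405 is straight and level, but a finger hides the lay corner. I'll move to a better viewpoint, well above the platen and clear of the crosshead.

step_arm:
  motion:
    - [-45,0,0,0,0,0,90]
    - [-45,0,50,0,0,0,90]
    - [-45,0,95,0,0,0,90]
    - [-45,0,95,0,0,0,90]
    - [-45,0,95,0,0,0,90]

```text
time_s: 13.9
eef_pos: [0.5784, 0.0063, 0.1718]
eef_rot: [0.55, 0.443, 0.552, -0.444]
wrist_force: [-0.9, -0.5, -0.0]
opening: 0.645
```

Run:
```python
from h import *
p,d,i,T,o=wrist("w6");np.savez("w6.npz",p=p,d=d,T=T)
print(o["time_s"],P(o["eef_pos"]),o["eef_pos"][2],o["wrist_force"])
```

```text
13.9 [[-0.13301897 -0.00342452]] 0.1718363351373698 [-0.94655853 -0.54506113 -0.02866983]
```

View pics/w6.png

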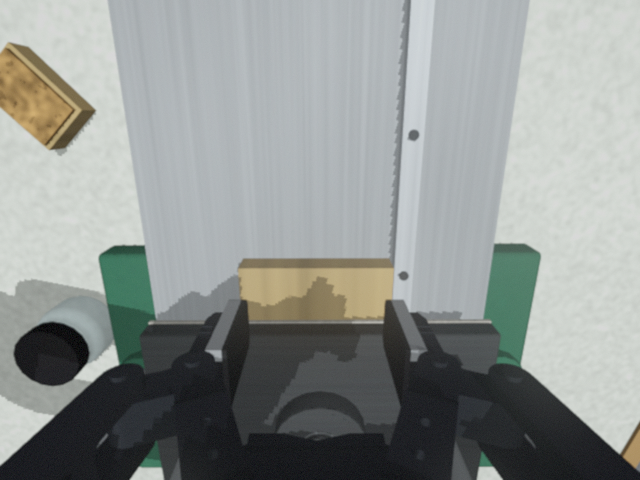

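The view shows the block's rear at cols 239–393 and rows 258–268, close against the lay at col ~393, with the platen edge at row ~322.

Run:
```python
from h import *
f=np.load("w6.npz");T=f["T"];p=f["p"];i=ctrl.camera_info("wrist")
g=cv2.cvtColor(p,cv2.COLOR_RGB2GRAY).astype(float)
def edge(us,lo,hi,s):
    return [[u,lo+(s*np.diff(g[lo:hi,u])).argmax()+.5] for u in us]
fit=lambda W:(np.polyfit(W[:,1],W[:,0],1).round(4),W[:,0].mean().round(4))
r=P(ray(edge(range(245,390,5),263,275,1),.065,i,T));print("rear edge slope(x vs y)",fit(r))
pl=P(ray(edge(list(range(165,205,5))+list(range(252,380,6)),310,330,-1),.075,i,T));print("platen edge",fit(pl))
for v in(276,284,292,298): print(v,g[v,384:402].astype(int).tolist(),p[v,384:402,2].tolist())
lay=[];blk=[]
for v in range(150,250,5):
    k=np.diff(g[v,385:425]).argmax();lay.append([385+k+.5,v])
L=P(ray(lay,.055,i,T));print("lay edge y at x",np.polyfit(L[:,0],L[:,1],1),L[:,1].mean())
bp=[]
for v in range(272,300,3):
    b=p[v,:,0].astype(int)-p[v,:,2]; c=np.where(b[220:410]>18)[0]+220; bp.append([c[0]-.5,v,c[-1]+.5,v])
bp=np.array(bp);A=P(ray(bp[:,:2],.065,i,T));B=P(ray(bp[:,2:],.065,i,T))
print("left y",A[:,1].round(4),"right y",B[:,1].round(4),"x",A[:,0].round(3))
```

```text
rear edge slope(x vs y) (array([ 0.004 , -0.1096]), np.float64(-0.1096))
platen edge (array([ 0.0031, -0.071 ]), np.float64(-0.071))
276 [176, 176, 177, 177, 178, 175, 177, 177, 174, 173, 187, 197, 199, 190, 170, 132, 102, 95] [134, 134, 136, 136, 137, 132, 136, 135, 136, 156, 189, 201, 203, 194, 172, 134, 103, 96]
284 [176, 175, 176, 177, 176, 176, 177, 175, 171, 180, 192, 198, 198, 197, 199, 199, 199, 198] [134, 134, 134, 136, 134, 135, 136, 134, 142, 176, 197, 202, 202, 201, 203, 203, 203, 202]
292 [176, 176, 176, 176, 176, 176, 176, 173, 170, 187, 197, 198, 197, 197, 199, 200, 198, 198] [134, 135, 135, 134, 135, 134, 134, 135, 155, 188, 202, 202, 202, 201, 203, 204, 202, 202]
298 [176, 173, 171, 171, 171, 172, 172, 169, 170, 186, 193, 193, 193, 192, 194, 194, 194, 193] [134, 131, 129, 129, 130, 131, 132, 139, 164, 190, 198, 198, 198, 196, 198, 199, 198, 197]
lay edge y at x [0.00171757 0.05473249] 0.0544633829182974
left y [-0.0576 -0.0577 -0.0572 -0.0573 -0.0575 -0.0577 -0.0578 -0.0573 -0.0574
 -0.0569] right y [0.0523 0.0525 0.0526 0.052  0.0522 0.0523 0.0524 0.0526 0.052  0.0521] x [-0.106 -0.104 -0.102 -0.099 -0.097 -0.095 -0.092 -0.09  -0.088 -0.085]
```

The block measures square (slope 0.004 against the platen's 0.003) and home in x. In y there may be a gap of about 2 mm to the side lay, so I'll look from straight above the lay to remove the parallax.

step_arm:
  motion:
    - [0,30,0,0,0,0,90]
    - [0,58,0,0,0,0,90]
    - [0,58,0,0,0,0,90]
    - [0,58,0,0,0,0,90]

```text
time_s: 14.45
eef_pos: [0.6348, 0.0198, 0.1726]
eef_rot: [0.551, 0.442, 0.552, -0.443]
wrist_force: [-0.8, 0.4, 0.2]
opening: 0.647
```

Run:
```python
from h import *
p,d,i,T,o=wrist("w7");np.savez("w7.npz",p=p,d=d,T=T)
print(o["time_s"],P(o["eef_pos"]),P(T[:3,3]),o["eef_pos"][2])
cv2.imwrite("pics/w7c.png",cv2.resize(p[230:330,235:385,::-1],None,fx=5,fy=5,interpolation=cv2.INTER_NEAREST))
```

```text
14.45 [[-0.1338644   0.05464978]] [[-0.21331573  0.05640201]] 0.17257945312679826
```

View pics/w7c.png

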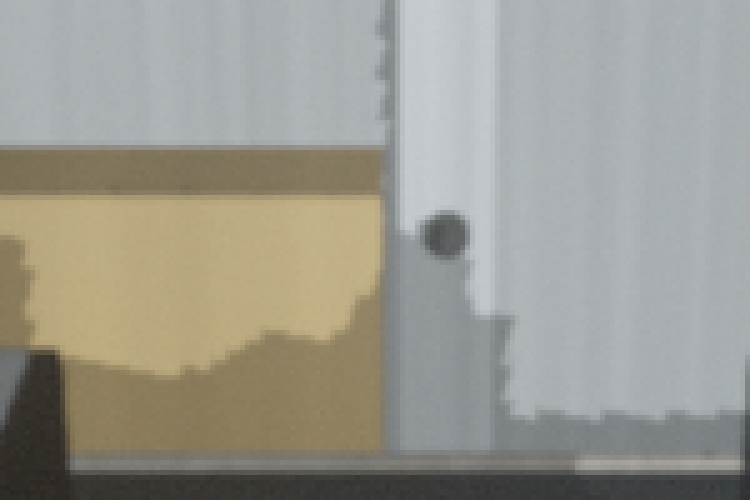

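The crop shows the block edge (col ~383) parallel to the lay edge (col ~398), with the 14 mm strip spanning 100 px. The gap is therefore about 2.1 mm, within the 4 mm allowed and square. A nudge on the exposed rear alone would turn the block, so I'll leave it there. I'll withdraw and hand in.

step_arm:
  motion:
    - [-30,0,-30,0,0,0,90]
    - [-60,0,-80,0,0,0,90]
    - [-80,0,-120,0,0,0,90]
    - [-80,0,-120,0,0,0,90]
    - [-80,0,-120,0,0,0,90]
    - [-80,0,-120,0,0,0,90]

```text
time_s: 15.25
eef_pos: [0.6096, 0.1348, 0.2522]
eef_rot: [0.55, 0.443, 0.551, -0.444]
wrist_force: [0.4, 0.2, 0.5]
opening: 0.645
```

Run:
```python
from h import *
o=ctrl.get_obs();print(o["time_s"],o["eef_pos"],o["wrist_force"],abs(o["dq"]).max())
print(ctrl.hand_in())
```

```text
15.25 [0.60964859 0.13481595 0.25217555] [0.41778373 0.20598761 0.45025157] 0.004877195319880166
the job is handed in; nothing more can be done
None
```

I loaded the block and handed the job in at 15.3 s. By my last checks it is within every limit, but it is not quite touching the side lay. No verdict was reported.

I pushed the block's long side with both open fingertips until it was square against the side lay. I then pushed its bare rear end along the bed until it stopped against the back lay at about 12 N, and withdrew the hand clear.

- **Back lay:** the rear edge measured x ≈ -110 mm, which is the home position.
- **Squareness:** the block is square to within about 0.005 rad.
- **Side lay gap:** it drifted off slightly during the long push, leaving a parallel gap of about 2 mm (4 mm allowed). Two views agreed on this. I left it because nudging the exposed rear alone would have turned the block.
- **Platen edge:** one check disagreed. My rough reading of the platen's front edge was x -71 mm, against the nominal -75. I put this down to picking out the wrong edge in the picture, since the rear-edge reading and the hard stop agree.
- **Other objects:** the path stayed clear of the jar, roller, brush and stamp block. The jar and stamp block were in view after the push and looked undisturbed. I did not measure any of the four afterwards, and I did not see the roller or brush again.

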